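# Line up media bottles for filling in order of size

### The arm

A 7-joint arm with a two-finger parallel gripper is mounted at the origin on the work surface. World frame = base frame: x ahead of the robot, y to its left, z up, the work surface at z = 0. Lengths are in m, angles in rad, forces in N, time in s.
With the tool pointing down it reaches from about 0.375 to 0.925 m from the base axis. Payload 3.1 kg.
Tool frame: the origin (TCP) lies between the finger pads; the fingertips stand 11 mm ahead of it and the grasp point (between the pads) lies 8 mm behind it; z points along the fingers, y is the direction in which the jaws open and shut (so a half turn about z gives the same grasp; the last joint's range is limited). The gripper opens to 85 mm and grips with 20 to 120 N. Pads are 22 mm wide; open, the fingers measure 114 mm over their backs; the gripper's body (76 mm by 85 mm) begins 54 mm behind the grasp point. The pads swing forward as they close: fully open they stand 13 mm farther back than shut.
Start: joints at [-1.199, 0.383, 0.044, 1.598, -0.018, 1.161, -0.05], TCP at [0.294, 0.58, 0.242] pointing down, gripper open.
Joint ranges: [-2.61, 2.61], [-0.41, 2.15], [-1.48, 1.57], [0, 2.5], [-1.57, 4.71], [0.05, 1.97], [-2.85, 2.85]. Speed limits (rad/s): [2.79, 2.79, 3.14, 3.14, 3.14, 3.14, 3.14].

### API

Orientations are given as a 3x3 rotation matrix whose columns are the frame's x, y, z axes.
In Python, from workcell import r, optics gives the robot as it stands.
- The arm moves only by the shell command python3 -m handwheel 'ROWS'. ROWS is JSON, a list that holds one entry, the list of rows, each a list of 7 numbers: the turn, a rotation vector about the tool's x, y, z in units of 6 degrees (1.0 is 6 degrees), then the shift along the tool's x, y, z in units of 30 mm (1.0 is 30 mm), then the closure, from -1 (fully open) to 1 (shut). In form: [[[ax, ay, az, x, y, z, grip], ...]]. A call has exactly 8 rows; each row shifts and turns the pose as measured when the row begins, along the tool's axes as they then stand; what a row does not reach is not made up. A row lasts 1/12 s, in which the tool goes at most 41.7 mm and 7.16 degrees, less where a joint would pass 70% of its speed; a pose out of reach is approached as far as the arm can. A call is refused whole if a number of a shift passes 1 or a number of a turn 1, either way. A call with a gripper value outside its range is refused whole. The fingers move at their own pace and stop on an object; the grip force is fixed at half the most. Time passes only in rows, so rows that do not move let the fingers close, or fill a call up. It gives the time, the measured TCP pose, the force and the opening at its end, in the units of the state.
- r.observe(): the state, without advancing time (a new reading comes with each control period).
- optics.get_image(name): name is "scene" or "top" or "wrist"; returns (picture, depth): 480x640x3 uint8, red, green, blue; 480x640 float32, m along the optical axis (not along the pixel's ray), 0 where there is no reading.
- optics.calibration(name): a dict with "K" (3x3 intrinsics, pixels), "dist" ([k1, k2, p1, p2, k3] as OpenCV has them; the pictures are not rectified), "R" (3x3) and "t" (3): a world point X has camera coordinates R X + t; the wrist camera has in their place "T_tool_cam" (4x4, takes a point from camera to tool coordinates, whose origin is the TCP and whose axes are the flange's). Camera axes: x right, y down, z forward; pixel columns grow to the right and rows downward; lengths in m; the calibration is good to about 2 mm. A picture is of the moment at which its call begins: read the wrist's pose just before it. calibration takes no time and is no camera call.
- r.job_done(): hands the job in, once; it reports no verdict.
The state is a dict: "t": time; "joints": joint angles; "qd": joint speeds; "tau": joint torques, N m; "ee_pos": TCP position; "tcp_rot": TCP orientation; "ft_force": force on the tool from outside, world axes, zero at the start; "ft_torque": the same for the moment, N m; "width": finger opening in m.
Only numpy, scipy, OpenCV 4.12 (cv2) and the standard library are available. Lean on these libraries where they do the work, as an engineer would, in place of code of your own. Each camera call takes 0.05 s, during which the arm holds its last target.

### The job

Line up the four empty glass bottles on the filling mat in order of size, one standing in the middle of each white ring, with the smallest at the end next to the media dispenser and the largest at the far end. Keep the bottles upright, set each one down on its ring rather than dropping it, and do not push the pile of agar plates that stands among them.

Things in the scene. Friction and masses are not known exactly. Their poses are not given: they have to be found in the camera images.
- bottle_50: the smallest bottle: an empty 50 ml clear glass bottle with a blue screw cap, upright and loose on the bench. 46 mm across, 91 mm tall over the cap; the glass is straight up to 46 mm, then narrows to the neck; the cap, 40 mm across, takes the top 24 mm: grip here. 75 g +-20 %. Origin: centre of its underside; z up through the cap.
- bottle_100: the second smallest bottle: an empty 100 ml clear glass bottle with a blue screw cap, upright and loose on the bench. 56 mm across, 105 mm tall over the cap; the glass is straight up to 52 mm, then narrows to the neck; the cap, 54 mm across, takes the top 27 mm: grip here. 115 g +-20 %. Origin: centre of its underside; z up through the cap.
- bottle_250: the second largest bottle: an empty 250 ml clear glass bottle with a blue screw cap, upright and loose on the bench. 70 mm across, 143 mm tall over the cap; the glass is straight up to 84 mm, then narrows to the neck; the cap, 54 mm across, takes the top 27 mm: grip here. 210 g +-20 %. Origin: centre of its underside; z up through the cap.
- bottle_500: the largest bottle: an empty 500 ml clear glass bottle with a blue screw cap, upright and loose on the bench. 86 mm across, 181 mm tall over the cap; the glass is straight up to 114 mm, then narrows to the neck; the cap, 54 mm across, takes the top 27 mm: grip here. 340 g +-20 %. Origin: centre of its underside; z up through the cap.
- place_a: white ring printed flat on the dark filling mat, 100 mm outside diameter, a dot at its centre: number 1 of the row of four from the robot's left (+y) end. The mat is fixed, 3 mm thick, 115 x 475 mm; rings 115 mm apart in a straight row. Origin: centre of the ring on the mat's upper face, 3 mm above the bench; y along the row to the left end, z up.
- place_b: white ring printed flat on the dark filling mat, 100 mm outside diameter, a dot at its centre: number 2 of the row of four from the robot's left (+y) end. The mat is fixed, 3 mm thick, 115 x 475 mm; rings 115 mm apart in a straight row. Origin: centre of the ring on the mat's upper face, 3 mm above the bench; y along the row to the left end, z up.
- place_c: white ring printed flat on the dark filling mat, 100 mm outside diameter, a dot at its centre: number 3 of the row of four from the robot's left (+y) end. The mat is fixed, 3 mm thick, 115 x 475 mm; rings 115 mm apart in a straight row. Origin: centre of the ring on the mat's upper face, 3 mm above the bench; y along the row to the left end, z up.
- place_d: white ring printed flat on the dark filling mat, 100 mm outside diameter, a dot at its centre: number 4 of the row of four from the robot's left (+y) end. The mat is fixed, 3 mm thick, 115 x 475 mm; rings 115 mm apart in a straight row. Origin: centre of the ring on the mat's upper face, 3 mm above the bench; y along the row to the left end, z up.
- pump_head (a point): the media dispenser, fixed: white case, round black pump head, beige tubing and coloured keys in front, steel tray and nozzle holder on top; about 250 x 180 mm in plan, 235 mm tall. It stands beyond the left or the right end of the mat (a grey balance stands beyond the other). This point: middle of the pump head's front face, 127 mm in front (-x) of the machine's centre, 44 mm above the bench.
- plates: pile of three Petri dishes with orange agar, one solid loose piece, 92 mm across, 45 mm tall, standing among the bottles: not to be pushed. Origin: centre of its underside.
Not all that is in view belongs to the job. Leave any red look-alike of the bottle_50 alone.

How it is judged:
By the outcome, as a careful person would: the job done as asked, in the order asked, and still so for the second after the job is handed in, with the robot touching nothing.
It also fails if it takes over 112 s, if anything falls off the work surface, if the arm or the gripper's body presses on something with over 40 N, if the wrist force passes 120 N, or if a joint passes its speed limit or range.

## Working session

There is one attempt and no reset: what is moved stays moved. The work goes in short steps, Python scripts to look and compute and a shell command to move; the robot and the scene stay as the last step left them, time stands still between calls to the robot, and variables do not carry over. Pictures are saved under pics/ and viewed, and the job is handed in when it is done.

```bash
ls; mkdir -p pics; python3 - <<'E'
from workcell import r, optics
import cv2
s=r.observe();print(s)
for n in("scene","top","wrist"):
    im,d=optics.get_image(n);cv2.imwrite(f"pics/{n}0.png",im[:,:,::-1])
    import numpy as np; np.save(f"pics/{n}0.npy",d)
    print(n,optics.calibration(n))
E
```

```text
pics
{'t': 0.0, 'joints': array([-1.19880972,  0.38387225,  0.0438196 ,  1.59963662, -0.01791244,
        1.16118392, -0.04993199]), 'qd': array([ 0.00040847, -0.00059945, -0.00047612,  0.00080274,  0.00170116,
        0.00084523, -0.00135097]), 'tau': array([ 1.82432559e-04, -4.33452129e+01,  1.02451801e+00, -2.49518949e+01,
        1.06550448e-02,  1.14420278e-02, -2.91276464e-06]), 'ee_pos': array([0.2938202 , 0.57874402, 0.2408338 ]), 'tcp_rot': array([[-8.91689922e-01,  4.52645397e-01, -1.10786799e-03],
       [ 4.52646734e-01,  8.91686508e-01, -2.47087337e-03],
       [-1.30558519e-04, -2.70472571e-03, -9.99996334e-01]]), 'ft_force': array([ 0.41074317, -0.5377957 , -0.07849464]), 'ft_torque': array([-0.01420488, -0.05739907,  0.00827684]), 'width': 0.0856816176234588}
scene {'K': array([[504.02131269,   0.        , 323.04486807],
       [  0.        , 504.02131269, 241.37931132],
       [  0.        ,   0.        ,   1.        ]]), 'dist': array([-0.02414544,  0.        ,  0.        ,  0.        ,  0.        ]), 'R': array([[ 0.59048304,  0.80704443,  0.00301084],
       [ 0.4
[... 494 characters left out ...]
[ 0.17875696, -0.02931033, -0.98345659]]), 't': array([-0.02543537,  0.52584404,  0.90464989])}
wrist {'K': array([[386.53366353,   0.        , 312.25791712],
       [  0.        , 386.53366353, 233.00447526],
       [  0.        ,   0.        ,   1.        ]]), 'dist': array([-0.07243902,  0.        ,  0.        ,  0.        ,  0.        ]), 'T_tool_cam': array([[ 1.27366216e-03, -9.62407358e-01, -2.71607170e-01,
         6.85788153e-02],
       [ 9.99999188e-01,  1.21451878e-03,  3.85848860e-04,
         7.35401274e-04],
       [-4.14717741e-05, -2.71607441e-01,  9.62408123e-01,
        -1.32029067e-01],
       [ 0.00000000e+00,  0.00000000e+00,  0.00000000e+00,
         1.00000000e+00]])}
```

View pics/scene0.png

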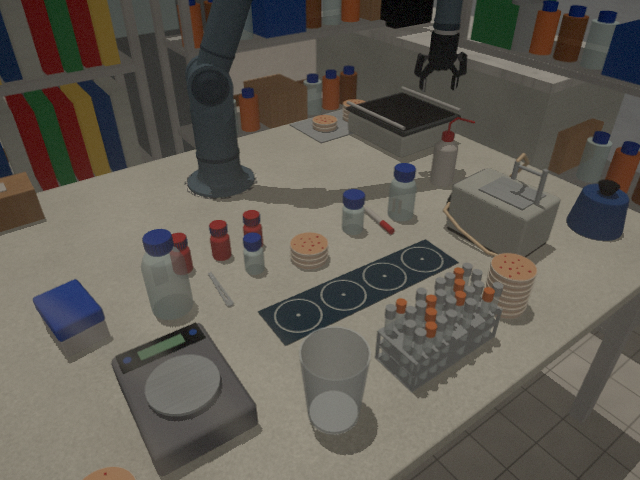

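View pics/top0.png

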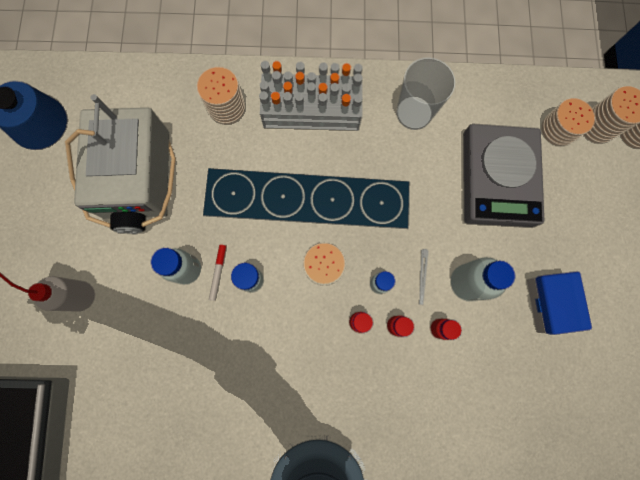

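View pics/wrist0.png

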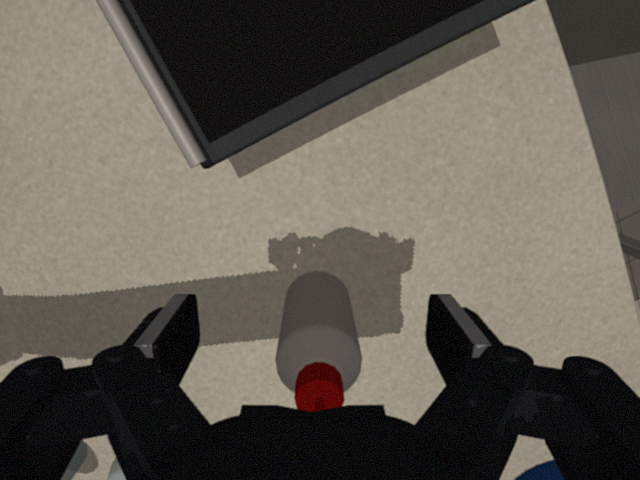

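Top view: dispenser at left (pump head ~(127,222)), so +y end is the small end. Ring centres ≈ (233,193), (283,197), (332,199), (381,203). Caps: 250 ml (167,263), 100 ml (246,277), 50 ml (384,281), 500 ml (498,275); plates (324,263); red look-alikes near y≈325.

```bash
cat > h.py <<'E'
import numpy as np, cv2
from workcell import r, optics
def bp(name,uv,z):
    """pixel -> world on plane z (fixed cams)"""
    c=optics.calibration(name)
    p=cv2.undistortPoints(np.array(uv,float).reshape(-1,1,2),c["K"],c["dist"]).reshape(-1,2)
    d=np.c_[p,np.ones(len(p))]@c["R"]; o=-c["R"].T@c["t"]
    return o+d*((z-o[2])/d[:,2])[:,None]
def wbp(uv,z,s):
    c=optics.calibration("wrist");T=c["T_tool_cam"];R=np.array(s["tcp_rot"])
    p=cv2.undistortPoints(np.array(uv,float).reshape(-1,1,2),c["K"],c["dist"]).reshape(-1,2)
    d=np.c_[p,np.ones(len(p))]@(R@T[:3,:3]).T; o=R@T[:3,3]+s["ee_pos"]
    return o+d*((z-o[2])/d[:,2])[:,None]
def cloud(name,d,s=None):
    c=optics.calibration(name);h,w=d.shape
    u,v=np.meshgrid(np.arange(w),np.arange(h))
    p=cv2.undistortPoints(np.stack([u,v],-1).reshape(-1,1,2).astype(float),c["K"],c["dist"]).reshape(-1,2)
    P=np.c_[p,np.ones(len(p))]*d.reshape(-1,1)
    if s is None: P=(P-c["t"])@c["R"]
    else:
        T=c["T_tool_cam"];P=(P@T[:3,:3].T+T[:3,3])@np.array(s["tcp_rot"]).T+s["ee_pos"]
    return P.reshape(h,w,3)
E
python3 - <<'E'
from h import *
for n in("top","scene"):
    im=cv2.imread(f"pics/{n}0.png");d=np.load(f"pics/{n}0.npy");P=cloud(n,d)
    hsv=cv2.cvtColor(im,cv2.COLOR_BGR2HSV)
    m=((hsv[...,0]>105)&(hsv[...,0]<125)&(hsv[...,1]>150)&(hsv[...,2]>50)).astype(np.uint8)
    k,l,st,ce=cv2.connectedComponentsWithStats(m)
    for i in range(1,k):
        if st[i,4]<150: continue
        q=P[(l==i)&(d>0)]; zt=np.percentile(q[:,2],90)
        t=q[abs(q[:,2]-zt)<.006]
        print(n,ce[i].round(1),st[i],"ztop",zt.round(3),"mid",((t.min(0)+t.max(0))/2).round(4),"ext",np.ptp(t,0).round(3), "med",np.median(t,0).round(4))
print(bp("top",[(233,193),(283,197),(332,199),(381,203)],.003).round(4))
d=np.load("pics/top0.npy");P=cloud("top",d)
for u,v in[(324,263),(233,193),(381,203),(384,281),(362,322),(402,326),(447,328)]: print(P[v,u].round(4))
E
python3 -c "
import cv2
im=cv2.imread('pics/top0.png');cv2.imwrite('pics/tc.png',cv2.resize(im[150:300,140:400],(780,450),interpolation=3))
cv2.imwrite('pics/tc2.png',cv2.resize(im[220:345,340:540],(800,500),interpolation=3))"
```

```text
top [ 27.8 119.6] [   0   82   64   67 2360] ztop 0.101 mid [0.797  0.6669 0.0998] ext [0.107 0.085 0.009] med [0.7889 0.6598 0.0997]
top [165.7 261.5] [151 248  30  28 626] ztop 0.144 mid [0.4572 0.3034 0.1426] ext [0.053 0.052 0.008] med [0.4575 0.3025 0.1425]
top [498.7 275. ] [483 261  31  28 670] ztop 0.182 mid [ 0.4396 -0.3339  0.1801] ext [0.051 0.052 0.008] med [ 0.4387 -0.3337  0.1801]
top [244.5 275.8] [232 263  26  26 543] ztop 0.106 mid [0.4363 0.1546 0.1047] ext [0.051 0.051 0.008] med [0.4355 0.1545 0.1044]
top [384.6 280.6] [376 272  19  18 273] ztop 0.092 mid [ 0.4325 -0.1313  0.0906] ext [0.035 0.037 0.008] med [ 0.4316 -0.1311  0.0902]
top [562.5 302.9] [ 536  272   55   62 2663] ztop 0.077 mid [ 0.3941 -0.519   0.0757] ext [0.129 0.1   0.009] med [ 0.3938 -0.518   0.0751]
scene [277.7  16.3] [ 251    0   54   37 1715] ztop 0.338 mid [-0.6736  0.6425  0.3382] ext [0.111 0.204 0.012] med [-0.6331  0.6136  0.3377]
scene [607.7  16.3] [599  11  18  12 161] ztop 0.393 mid [0.3732 1.2926 0.3914] ext [0.053 0.052 0.008] med [0.376  1.2852 0.3928]
scene [624.5  52.8] [ 602   20   38   64 1644] ztop 0.367 mid [0.4807 1.2805 0.3666] ext [0.079 0.121 0.012] med [0.4786 1.2291 0.3675]
scene [ 75.8 295.7] [ 51 280  48  33 701] ztop 0.078 mid [ 0.3921 -0.508   0.0761] ext [0.123 0.063 0.008] med [ 0.3832 -0.5009  0.0761]
[[ 0.6361  0.2069  0.003 ]
 [ 0.6292  0.0911  0.003 ]
 [ 0.6271 -0.0227  0.003 ]
 [ 0.6202 -0.1371  0.003 ]]
[ 0.4721 -0.0059  0.043 ]
[0.6353 0.2064 0.0059]
[ 0.6198 -0.1369  0.0044]
[ 0.4315 -0.1292  0.0887]
[ 0.3478 -0.0838  0.0896]
[ 0.3409 -0.1652  0.0891]
[ 0.338  -0.257   0.0906]
```

View pics/tc.png

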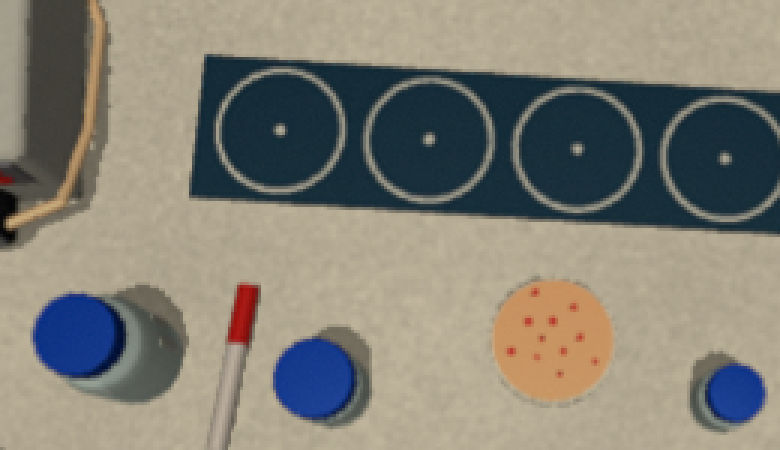

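View pics/tc2.png

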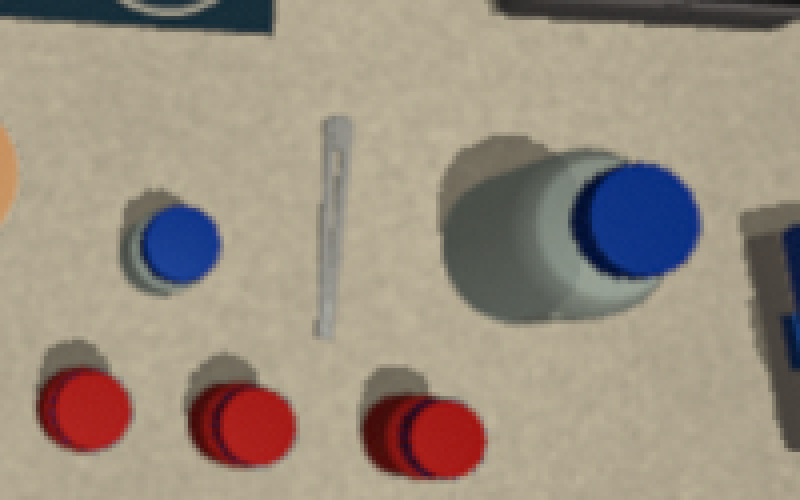

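```bash
cat >> h.py <<'E'
def to(x,y,z,s=None):
    """report shift to target in tool axes (units of 30mm) and turn needed to jaws along world y"""
    s=s or r.observe();R=np.array(s["tcp_rot"])
    sh=R.T@(np.array([x,y,z])-s["ee_pos"])/.03
    W=np.diag([-1.,1,-1]); rv=cv2.Rodrigues(R.T@W)[0].ravel()/np.radians(6)
    print("t",round(s["t"],2),"pos",np.round(s["ee_pos"],4),"w",round(s["width"],4),"F",np.round(s["ft_force"],1))
    print("shift units",sh.round(2),"turn units",rv.round(2))
E
python3 - <<'E'
from h import *
d=np.load("pics/top0.npy");P=cloud("top",d)
print("wash", P[280:310,0:95].reshape(-1,3)[:,2].max(), P[292,40].round(3))
print("balance",P[160,510].round(3),P[130,540].round(3),P[215,470].round(3)); print("case",P[150,160].round(3),P[200,160].round(3),P[222,127].round(3))
to(.4572,.3034,.26)
E
python3 -m handwheel '[[[0,0,-0.56,0,0,-0.3,-1],[0,0,-0.56,0,0,-0.3,-1],[0,0,-0.56,0,0,-0.3,-1],[0,0,-0.56,0,0,-0.3,-1],[0,0,-0.56,0,0,-0.1,-1],[0,0,-0.56,0,0,0,-1],[0,0,-0.56,0,0,0,-1],[0,0,-0.56,0,0,0,-1]]]'
python3 -c "
from h import *
to(.4572,.3034,.26)"
```

```text
wash 0.9842207192877218 [0.393 0.526 0.157]
balance [ 0.706 -0.416  0.077] [ 0.79  -0.502  0.056] [ 0.583 -0.327  0.056]
case [0.71  0.358 0.072] [0.601 0.353 0.058] [0.547 0.412 0.076]
t 0.15 pos [0.2939 0.5789 0.2412] w 0.0852 F [-0.5 -0.6 -0.8]
shift units [-9.01 -5.73 -0.62] turn units [-0.02 -0.   -4.49]
t: 0.82
ee_pos: [0.2925, 0.576, 0.2764]
tcp_rot: [[-1.0, -0.022, -0.005], [-0.021, 1.0, -0.012], [0.005, -0.012, -1.0]]
ft_force: [1.2, 0.0, -0.5]
width: 0.0854
t 0.82 pos [0.2925 0.576  0.2764] w 0.0854 F [ 1.2  0.  -0.5]
shift units [-5.3  -9.2   0.63] turn units [-0.11 -0.05  0.21]
```

```bash

python3 -m handwheel '[[[0,0,0.1,-0.5,-1,0,-1],[0,0,0.1,-0.5,-1,0,-1],[0,0,0,-0.5,-1,0,-1],[0,0,0,-0.5,-1,0,-1],[0,0,0,-0.5,-1,0,-1],[0,0,0,-0.5,-1,0,-1],[0,0,0,-0.5,-1,0,-1],[0,0,0,-0.5,-1,0,-1]]]'
python3 -c "
from h import *
to(.4572,.3034,.26)"
```

```text
t: 1.48
ee_pos: [0.4093, 0.337, 0.2729]
tcp_rot: [[-1.0, -0.025, -0.014], [-0.025, 1.0, -0.011], [0.014, -0.01, -1.0]]
ft_force: [0.5, 0.3, 0.2]
width: 0.085
t 1.48 pos [0.4093 0.337  0.2729] w 0.085 F [0.5 0.3 0.2]
shift units [-1.57 -1.16  0.42] turn units [-0.1  -0.13  0.24]
```

```bash

python3 -m handwheel '[[[-0.1,-0.1,0.2,-0.8,-0.6,0.2,-1],[0,0,0,-0.7,-0.5,0.2,-1],[0,0,0,-0.2,-0.1,0,-1],[0,0,0,0,0,0,-1],[0,0,0,0,0,0,-1],[0,0,0,0,0,0,-1],[0,0,0,0,0,0,-1],[0,0,0,0,0,0,-1]]]'
python3 - <<'E'
from h import *
to(.4572,.3034,.26)
s=r.observe();im,d=optics.get_image("wrist");cv2.imwrite("pics/w1.png",im[:,:,::-1]);np.save("pics/w1.npy",d)
P=cloud("wrist",d,s);hsv=cv2.cvtColor(im,cv2.COLOR_RGB2HSV)
m=(hsv[...,0]>105)&(hsv[...,0]<125)&(hsv[...,1]>150)&(hsv[...,2]>50)&(d>0)
q=P[m];zt=np.percentile(q[:,2],95);t=q[abs(q[:,2]-zt)<.006];print(zt,t.min(0),t.max(0),(t.min(0)+t.max(0))/2)
E
```

```text
t: 2.15
ee_pos: [0.4633, 0.292, 0.2596]
tcp_rot: [[-1.0, 0.008, -0.005], [0.008, 1.0, -0.003], [0.005, -0.003, -1.0]]
ft_force: [-0.1, 0.7, 0.7]
width: 0.0856
t 2.15 pos [0.4633 0.292  0.2596] w 0.0856 F [-0.1  0.7  0.7]
shift units [ 0.21  0.38 -0.01] turn units [-0.03 -0.05 -0.07]
0.1443552269963585 [0.43086519 0.27806794 0.13835822] [0.48397003 0.33072342 0.14603965] [0.45741761 0.30439568 0.14219893]
```

View pics/w1.png

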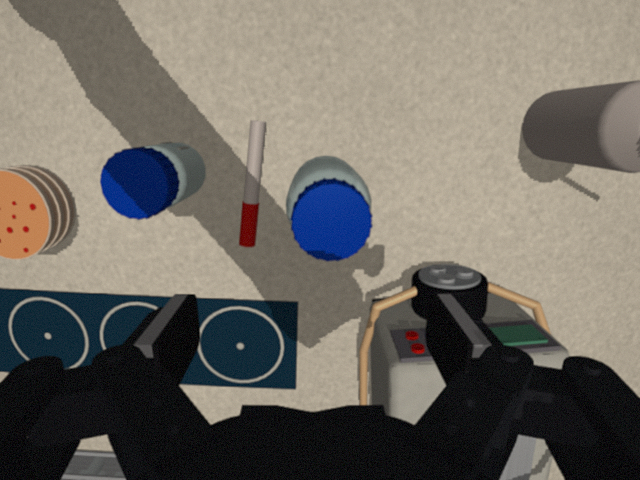

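Wrist view: 250 ml cap centre at about (331,219), clear of the pen (248,185) and the case; its position agrees with the top camera to 1 mm.

```bash

python3 -m handwheel '[[[0,0,-0.07,0.2,0.38,0,-1],[0,0,0,0,0,0.5,-1],[0,0,0,0,0,0.8,-1],[0,0,0,0,0,0.8,-1],[0,0,0,0,0,0.8,-1],[0,0,0,0,0,0.3,-1],[0,0,0,0,0,0,-1],[0,0,0,0,0,0,-1]]]'
python3 - <<'E'
from h import *
to(.4574,.304,.117)
s=r.observe();s2=np.load
E
python3 - <<'E'
from h import *
im=cv2.imread("pics/w1.png")
cv2.imwrite("pics/w1c.png",cv2.resize(im[280:400,0:300],(750,300),interpolation=3))
E
```

```text
t: 2.87
ee_pos: [0.4503, 0.3205, 0.1643]
tcp_rot: [[-1.0, -0.021, -0.002], [-0.021, 1.0, 0.008], [0.002, 0.008, -1.0]]
ft_force: [0.0, 0.1, 0.1]
width: 0.0854
t 2.87 pos [0.4503 0.3205 0.1643] w 0.0854 F [0.  0.1 0.1]
shift units [-0.23 -0.57  1.57] turn units [ 0.08 -0.02  0.2 ]
```

View pics/w1c.png

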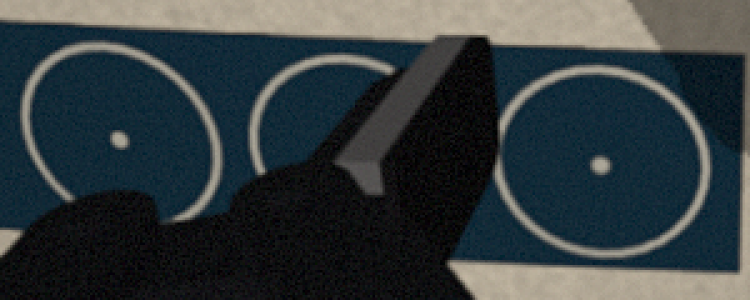

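```bash

python3 -m handwheel '[[[0,0,0.1,-0.15,-0.4,0,-1],[0,0,0.05,-0.05,-0.1,0,-1],[0,0,0,0,0,0,-1],[0,0,0,0,0,0,-1],[0,0,0,0,0,0,-1],[0,0,0,0,0,0,-1],[0,0,0,0,0,0,-1],[0,0,0,0,0,0,-1]]]'
python3 - <<'E'
from h import *
to(.4574,.304,.117)
# ring dots from wrist w1 (state at that time)
s={"ee_pos":np.array([.4633,.292,.2596]),"tcp_rot":np.array([[-1,.008,-.005],[.008,1,-.003],[.005,-.003,-1]])}
print(wbp([(48,336),(240,346)],.003,s))
print(bp("top",[(233,193),(282.7,196),(332,199.3),(381.3,202.3)],.003).round(4))
E
```

```text
t: 3.53
ee_pos: [0.4614, 0.3067, 0.1715]
tcp_rot: [[-1.0, -0.002, 0.008], [-0.002, 1.0, 0.017], [-0.008, 0.016, -1.0]]
ft_force: [-0.2, -0.5, 0.0]
width: 0.0852
t 3.53 pos [0.4614 0.3067 0.1715] w 0.0852 F [-0.2 -0.5  0. ]
shift units [ 0.15 -0.12  1.82] turn units [0.16 0.08 0.02]
[[ 0.6281116  -0.0222744   0.003     ]
 [ 0.63745392  0.2077388   0.003     ]]
[[ 0.6361  0.2069  0.003 ]
 [ 0.6316  0.0918  0.003 ]
 [ 0.6263 -0.0227  0.003 ]
 [ 0.6219 -0.1378  0.003 ]]
```

```bash

python3 -m handwheel '[[[0.1,0.05,0,0.1,-0.08,0.4,-1],[0.05,0,0,0,0,0.5,-1],[0,0,0,0,0,0.4,-1],[0,0,0,0,0,0.2,-1],[0,0,0,0,0,0.1,-1],[0,0,0,0,0,0,-1],[0,0,0,0,0,0,-1],[0,0,0,0,0,0,-1]]]'
python3 - <<'E'
from h import *
to(.4574,.304,.117)
E
```

```text
t: 4.2
ee_pos: [0.4567, 0.3044, 0.1181]
tcp_rot: [[-1.0, -0.004, -0.001], [-0.004, 1.0, -0.003], [0.001, -0.003, -1.0]]
ft_force: [-0.2, 0.4, -0.2]
width: 0.0854
t 4.2 pos [0.4567 0.3044 0.1181] w 0.0854 F [-0.2  0.4 -0.2]
shift units [-0.02 -0.01  0.04] turn units [-0.02 -0.01  0.03]
```

```bash

python3 -m handwheel '[[[0,0,0,0,0,0,0],[0,0,0,0,0,0,0.2],[0,0,0,0,0,0,1],[0,0,0,0,0,0,1],[0,0,0,0,0,0,1],[0,0,0,0,0,0,1],[0,0,0,0,0,0,1],[0,0,0,0,0,0,1]]]'
python3 - <<'E'
from h import *
to(.4574,.304,.117)
s=r.observe();im,d=optics.get_image("wrist");cv2.imwrite("pics/w2.png",im[:,:,::-1])
E
```

```text
t: 4.87
ee_pos: [0.4576, 0.3045, 0.1197]
tcp_rot: [[-1.0, -0.003, 0.002], [-0.003, 1.0, -0.001], [-0.002, -0.001, -1.0]]
ft_force: [-0.3, 0.0, -0.5]
width: 0.0529
t 4.87 pos [0.4576 0.3045 0.1197] w 0.0529 F [-0.3  0.  -0.5]
shift units [ 0.01 -0.02  0.09] turn units [-0.01  0.02  0.03]
```

View pics/w2.png

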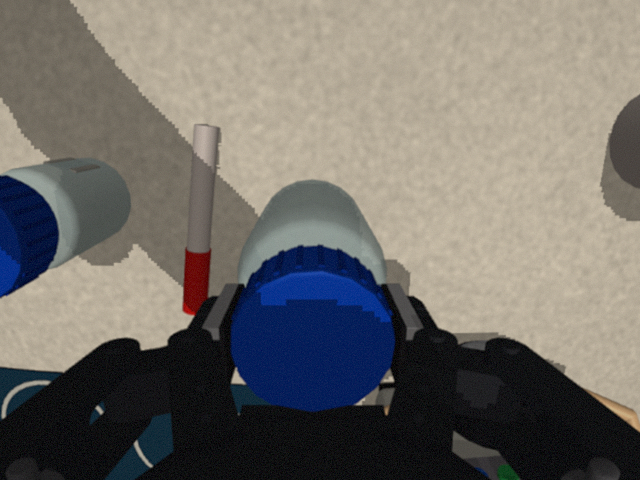

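The cap (centre ≈ (315,335)) is squarely between the pads and the opening is 53 mm, so it is gripped. Lifting.

```bash

python3 -m handwheel '[[[0,0,0,0,0,-0.3,1],[0,0,0,0,0,-0.6,1],[0,0,0,0,0,-0.8,1],[0,0,0,0,0,-0.8,1],[0,0,0,0,0,-0.6,1],[0,0,0,0,0,-0.3,1],[0,0,0,0,0,0,1],[0,0,0,0,0,0,1]]]'
python3 - <<'E'
from h import *
to(.627,-.0225,.22)
E
```

```text
t: 5.58
ee_pos: [0.4546, 0.3027, 0.2255]
tcp_rot: [[-1.0, -0.003, -0.005], [-0.003, 1.0, -0.006], [0.005, -0.006, -1.0]]
ft_force: [-0.4, -0.5, -2.5]
width: 0.0525
t 5.58 pos [0.4546 0.3027 0.2255] w 0.0525 F [-0.4 -0.5 -2.5]
shift units [ -5.71 -10.86   0.22] turn units [-0.05 -0.04  0.03]
```

```bash

python3 -m handwheel '[[[-0.03,-0.03,0,-0.2,-0.4,0,1],[0,0,0,-0.4,-0.7,0,1],[0,0,0,-0.5,-0.9,0,1],[0,0,0,-0.5,-0.9,0,1],[0,0,0,-0.5,-0.9,0,1],[0,0,0,-0.5,-0.9,0,1],[0,0,0,-0.5,-0.9,0,1],[0,0,0,-0.5,-0.9,0,1]]]'
python3 - <<'E'
from h import *
to(.627,-.0225,.22)
E
```

```text
t: 6.25
ee_pos: [0.5563, 0.1124, 0.2128]
tcp_rot: [[-0.999, -0.028, -0.022], [-0.028, 1.0, -0.005], [0.022, -0.004, -1.0]]
ft_force: [-0.1, 0.1, -2.1]
width: 0.0528
t 6.25 pos [0.5563 0.1124 0.2128] w 0.0528 F [-0.1  0.1 -2.1]
shift units [-2.22 -4.56 -0.27] turn units [-0.04 -0.21  0.27]
```

```bash

python3 -m handwheel '[[[0,-0.1,0.1,-0.4,-0.8,-0.1,1],[0,-0.1,0.1,-0.4,-0.8,-0.1,1],[0,0,0,-0.3,-0.7,0,1],[0,0,0,-0.3,-0.5,0,1],[0,0,0,-0.2,-0.3,0,1],[0,0,0,-0.1,-0.2,0,1],[0,0,0,0,0,0,1],[0,0,0,0,0,0,1]]]'
python3 - <<'E'
from h import *
to(.627,-.0225,.22)
E
```

```text
t: 6.92
ee_pos: [0.6053, -0.003, 0.2057]
tcp_rot: [[-1.0, 0.008, -0.021], [0.008, 1.0, -0.015], [0.021, -0.015, -1.0]]
ft_force: [0.2, 0.6, -1.2]
width: 0.0523
t 6.92 pos [ 0.6053 -0.003   0.2057] w 0.0523 F [ 0.2  0.6 -1.2]
shift units [-0.72 -0.65 -0.48] turn units [-0.15 -0.2  -0.08]
```

```bash

python3 -m handwheel '[[[-0.1,-0.15,-0.05,-0.4,-0.4,0,1],[-0.05,-0.05,0,-0.25,-0.2,0,1],[0,0,0,-0.05,-0.05,0.1,1],[0,0,0,0,0,0.3,1],[0,0,0,0,0,0.3,1],[0,0,0,0,0,0.2,1],[0,0,0,0,0,0.1,1],[0,0,0,0,0,0,1]]]'
python3 - <<'E'
from h import *
to(.627,-.0225,.123)
E
```

```text
t: 7.58
ee_pos: [0.6226, -0.0102, 0.1693]
tcp_rot: [[-1.0, -0.012, -0.009], [-0.012, 1.0, 0.008], [0.009, 0.008, -1.0]]
ft_force: [-0.3, -0.6, -2.4]
width: 0.0527
t 7.58 pos [ 0.6226 -0.0102  0.1693] w 0.0527 F [-0.3 -0.6 -2.4]
shift units [-0.15 -0.43  1.54] turn units [ 0.08 -0.08  0.11]
```

```bash

python3 -m handwheel '[[[0.05,-0.05,0.08,-0.12,-0.35,0.1,1],[0,0,0,0,-0.08,0.3,1],[0,0,0,0,0,0.3,1],[0,0,0,0,0,0.2,1],[0,0,0,0,0,0.1,1],[0,0,0,0,0,0.0,1],[0,0,0,0,0,0,1],[0,0,0,0,0,0,1]]]'
python3 - <<'E'
from h import *
to(.627,-.0225,.123)
E
```

```text
t: 8.25
ee_pos: [0.6257, -0.024, 0.1349]
tcp_rot: [[-1.0, -0.003, -0.005], [-0.003, 1.0, 0.002], [0.005, 0.002, -1.0]]
ft_force: [-0.1, -0.4, -2.7]
width: 0.0531
t 8.25 pos [ 0.6257 -0.024   0.1349] w 0.0531 F [-0.1 -0.4 -2.7]
shift units [-0.05  0.05  0.4 ] turn units [ 0.02 -0.05  0.02]
```

```bash

python3 -m handwheel '[[[0.02,-0.04,0.02,-0.03,0.05,0.1,1],[0,0,0,0,0,0.1,1],[0,0,0,0,0,0.1,1],[0,0,0,0,0,0.08,1],[0,0,0,0,0,0.05,1],[0,0,0,0,0,0.0,1],[0,0,0,0,0,0,1],[0,0,0,0,0,0,1]]]'
python3 - <<'E'
from h import *
to(.627,-.0225,.123)
E
```

```text
t: 8.92
ee_pos: [0.6285, -0.0216, 0.1227]
tcp_rot: [[-1.0, -0.001, 0.004], [-0.001, 1.0, 0.001], [-0.004, 0.001, -1.0]]
ft_force: [-0.5, 0.9, -3.0]
width: 0.0528
t 8.92 pos [ 0.6285 -0.0216  0.1227] w 0.0528 F [-0.5  0.9 -3. ]
shift units [ 0.05 -0.03 -0.01] turn units [0.01 0.04 0.01]
```

```bash

python3 -m handwheel '[[[0,0.03,0,0.04,-0.03,0.05,1],[0,0,0,0,0,0.05,1],[0,0,0,0,0,0.03,1],[0,0,0,0,0,0.0,1],[0,0,0,0,0,0,1],[0,0,0,0,0,0.0,1],[0,0,0,0,0,0,1],[0,0,0,0,0,0,1]]]'
python3 - <<'E'
from h import *
to(.627,-.0225,.122)
E
```

```text
t: 9.58
ee_pos: [0.6294, -0.0221, 0.1226]
tcp_rot: [[-1.0, -0.001, 0.005], [-0.001, 1.0, 0.003], [-0.005, 0.003, -1.0]]
ft_force: [-0.7, -0.1, 0.8]
width: 0.0528
t 9.58 pos [ 0.6294 -0.0221  0.1226] w 0.0528 F [-0.7 -0.1  0.8]
shift units [ 0.08 -0.01  0.02] turn units [0.03 0.05 0.01]
```

Force has gone from −3 N to +0.8 N: the bottle stands on the mat. Release and rise.

```bash

python3 -m handwheel '[[[0,0,0,0,0,0,-0.4],[0,0,0,0,0,0,-0.6],[0,0,0,0,0,0,-1],[0,0,0,0,0,0,-1],[0,0,0,0,0,-0.2,-1],[0,0,0,0,0,-0.5,-1],[0,0,0,0,0,-0.9,-1],[0,0,0,0,0,-0.9,-1]]]'
python3 -m handwheel '[[[0,0,0,0,0,-0.8,-1],[0,0,0,0,0,-0.8,-1],[0,0,0,0.3,0.4,-0.3,-1],[0,0,0,0.6,0.6,0,-1],[0,0,0,0.9,0.8,0,-1],[0,0,0,0.9,0.9,0,-1],[0,0,0,0.9,0.9,0,-1],[0,0,0,0.6,0.6,0,-1]]]'
python3 - <<'E'
from h import *
to(.4363,.1546,.2)
im,d=optics.get_image("top");cv2.imwrite("pics/t1.png",cv2.resize(im[140:310,130:530,::-1],(800,340)))
E
```

```text
t: 10.25
ee_pos: [0.6239, -0.0226, 0.1924]
tcp_rot: [[-1.0, -0.001, -0.01], [-0.001, 1.0, 0.0], [0.01, 0.0, -1.0]]
ft_force: [1.5, 0.4, 0.5]
width: 0.0853
t: 10.92
ee_pos: [0.5053, 0.0978, 0.2655]
tcp_rot: [[-1.0, 0.018, 0.018], [0.018, 1.0, -0.003], [-0.018, -0.003, -1.0]]
ft_force: [0.5, 1.6, 0.1]
width: 0.0853
t 10.92 pos [0.5053 0.0978 0.2655] w 0.0853 F [0.5 1.6 0.1]
shift units [2.37 1.86 2.14] turn units [-0.03  0.17 -0.17]
```

View pics/t1.png

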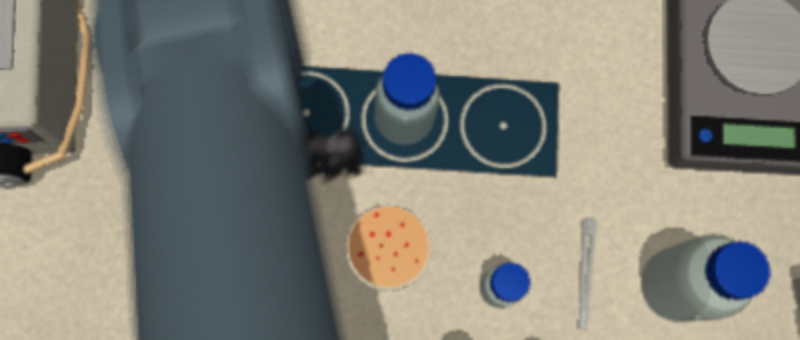

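The 250 ml bottle stands upright on ring 3 (cap ~(410,80), ring ~(405,118) in the crop). Next the 100 ml bottle.

```bash

python3 -m handwheel '[[[0,0.1,-0.1,0.7,0.6,0.1,-1],[0,0.05,-0.05,0.6,0.5,0.2,-1],[0,0,0,0.4,0.3,0.3,-1],[0,0,0,0.2,0.2,0.3,-1],[0,0,0,0.1,0.1,0.3,-1],[0,0,0,0,0,0.2,-1],[0,0,0,0,0,0,-1],[0,0,0,0,0,0,-1]]]'
python3 - <<'E'
from h import *
to(.4363,.1546,.14)
E
```

```text
t: 11.63
ee_pos: [0.4414, 0.1561, 0.2245]
tcp_rot: [[-1.0, -0.008, 0.007], [-0.008, 1.0, 0.002], [-0.007, 0.002, -1.0]]
ft_force: [0.6, 0.0, -0.1]
width: 0.0852
t 11.63 pos [0.4414 0.1561 0.2245] w 0.0852 F [ 0.6  0.  -0.1]
shift units [ 0.19 -0.06  2.82] turn units [0.02 0.06 0.07]
```

```bash

python3 -m handwheel '[[[0,0.05,0.05,0.15,-0.05,0.3,-1],[0,0,0,0.05,0,0.6,-1],[0,0,0,0,0,0.7,-1],[0,0,0,0,0,0.5,-1],[0,0,0,0,0,0.3,-1],[0,0,0,0,0,0.1,-1],[0,0,0,0,0,0,-1],[0,0,0,0,0,0,-1]]]'
python3 - <<'E'
from h import *
to(.4363,.1546,.08)
s=r.observe();im,d=optics.get_image("wrist");cv2.imwrite("pics/w3.png",im[:,:,::-1])
P=cloud("wrist",d,s);hsv=cv2.cvtColor(im,cv2.COLOR_RGB2HSV)
m=(hsv[...,0]>105)&(hsv[...,0]<125)&(hsv[...,1]>150)&(hsv[...,2]>50)&(d>0)&(np.hypot(P[...,0]-.4363,P[...,1]-.1546)<.05)
q=P[m];zt=np.percentile(q[:,2],95);t=q[abs(q[:,2]-zt)<.006];print(zt,(t.min(0)+t.max(0))/2)
E
```

```text
t: 12.3
ee_pos: [0.4416, 0.1491, 0.1469]
tcp_rot: [[-1.0, 0.012, 0.007], [0.012, 1.0, 0.002], [-0.006, 0.002, -1.0]]
ft_force: [0.0, 0.1, 0.2]
width: 0.0855
t 12.3 pos [0.4416 0.1491 0.1469] w 0.0855 F [0.  0.1 0.2]
shift units [0.19 0.18 2.23] turn units [ 0.02  0.06 -0.12]
0.10639824496359485 [0.43561821 0.15630195 0.10412522]
```

```bash

python3 -m handwheel '[[[0,0.05,-0.1,0.15,0.15,0.2,-1],[0,0,0,0.05,0.05,0.3,-1],[0,0,0,0,0,0.3,-1],[0,0,0,0,0,0.2,-1],[0,0,0,0,0,0.1,-1],[0,0,0,0,0,0.1,-1],[0,0,0,0,0,0,-1],[0,0,0,0,0,0,-1]]]'
python3 - <<'E'
from h import *
to(.436,.1555,.08)
E
```

```text
t: 13.02
ee_pos: [0.4371, 0.1577, 0.1096]
tcp_rot: [[-1.0, -0.001, 0.006], [-0.001, 1.0, 0.005], [-0.006, 0.005, -1.0]]
ft_force: [-0.2, -0.7, 0.5]
width: 0.0855
t 13.02 pos [0.4371 0.1577 0.1096] w 0.0855 F [-0.2 -0.7  0.5]
shift units [ 0.04 -0.08  0.99] turn units [0.05 0.05 0.01]
```

```bash

python3 -m handwheel '[[[0.03,0.05,0,0.02,-0.08,0.2,-1],[0,0,0,0,0,0.3,-1],[0,0,0,0,0,0.2,-1],[0,0,0,0,0,0.15,-1],[0,0,0,0,0,0.05,-1],[0,0,0,0,0,0,-1],[0,0,0,0,0,0,-1],[0,0,0,0,0,0,-1]]]'
python3 - <<'E'
from h import *
to(.436,.1555,.08)
E
```

```text
t: 13.68
ee_pos: [0.4369, 0.1547, 0.0796]
tcp_rot: [[-1.0, 0.0, 0.0], [0.0, 1.0, 0.001], [-0.0, 0.001, -1.0]]
ft_force: [1.1, 0.3, -0.3]
width: 0.0851
t 13.68 pos [0.4369 0.1547 0.0796] w 0.0851 F [ 1.1  0.3 -0.3]
shift units [ 0.03  0.03 -0.01] turn units [ 0.01  0.   -0.  ]
```

```bash

python3 -m handwheel '[[[0,0,0,0.03,0.03,0,0],[0,0,0,0,0,0,0.2],[0,0,0,0,0,0,1],[0,0,0,0,0,0,1],[0,0,0,0,0,0,1],[0,0,0,0,0,0,1],[0,0,0,0,0,0,1],[0,0,0,0,0,0,1]]]'
python3 - <<'E'
from h import *
to(.436,.1555,.08)
E
python3 -m handwheel '[[[0,0,0,0,0,-0.3,1],[0,0,0,0,0,-0.6,1],[0,0,0,0,0,-0.8,1],[0,0,0,0,0,-0.8,1],[0,0,0,0,0,-0.6,1],[0,0,0,0,0,-0.3,1],[0,0,0,0,0,0,1],[0,0,0,0,0,0,1]]]'
python3 - <<'E'
from h import *
to(.6318,.0921,.19)
E
```

```text
t: 14.35
ee_pos: [0.4364, 0.1561, 0.0807]
tcp_rot: [[-1.0, -0.0, 0.002], [-0.0, 1.0, 0.002], [-0.002, 0.002, -1.0]]
ft_force: [0.2, 0.0, -1.8]
width: 0.0528
t 14.35 pos [0.4364 0.1561 0.0807] w 0.0528 F [ 0.2  0.  -1.8]
shift units [ 0.01 -0.02  0.02] turn units [0.02 0.02 0.  ]
t: 15.02
ee_pos: [0.4339, 0.1545, 0.1881]
tcp_rot: [[-1.0, 0.0, -0.003], [0.0, 1.0, -0.0], [0.003, -0.0, -1.0]]
ft_force: [-0.7, 0.0, -1.7]
width: 0.0528
t 15.02 pos [0.4339 0.1545 0.1881] w 0.0528 F [-0.7  0.  -1.7]
shift units [-6.6  -2.08 -0.08] turn units [-0.   -0.03 -0.  ]
```

```bash

python3 -m handwheel '[[[0,0,0,-0.4,-0.15,0,1],[0,0,0,-0.7,-0.25,0,1],[0,0,0,-0.9,-0.3,0,1],[0,0,0,-0.9,-0.3,0,1],[0,0,0,-0.9,-0.3,0,1],[0,0,0,-0.8,-0.25,0,1],[0,0,0,-0.6,-0.2,0,1],[0,0,0,-0.4,-0.1,0,1]]]'
python3 - <<'E'
from h import *
to(.6318,.0921,.15)
E
```

```text
t: 15.68
ee_pos: [0.6043, 0.0931, 0.1729]
tcp_rot: [[-1.0, -0.007, -0.021], [-0.007, 1.0, -0.01], [0.021, -0.01, -1.0]]
ft_force: [1.1, -0.4, -1.6]
width: 0.0525
t 15.68 pos [0.6043 0.0931 0.1729] w 0.0525 F [ 1.1 -0.4 -1.6]
shift units [-0.93 -0.03  0.75] turn units [-0.09 -0.2   0.07]
```

```bash

python3 -m handwheel '[[[-0.05,-0.15,0.05,-0.3,-0.03,0,1],[-0.03,-0.05,0,-0.15,0,0,1],[0,0,0,-0.1,0,0.1,1],[0,0,0,0,0,0.2,1],[0,0,0,0,0,0.2,1],[0,0,0,0,0,0.1,1],[0,0,0,0,0,0,1],[0,0,0,0,0,0,1]]]'
python3 - <<'E'
from h import *
to(.6318,.0921,.0838)
E
```

```text
t: 16.35
ee_pos: [0.6193, 0.089, 0.1443]
tcp_rot: [[-1.0, -0.0, -0.01], [-0.0, 1.0, -0.006], [0.01, -0.006, -1.0]]
ft_force: [1.2, -0.1, -1.3]
width: 0.0524
t 16.35 pos [0.6193 0.089  0.1443] w 0.0524 F [ 1.2 -0.1 -1.3]
shift units [-0.44  0.11  2.01] turn units [-0.06 -0.1   0.  ]
```

```bash

python3 -m handwheel '[[[-0.04,-0.08,0,-0.35,0.1,0.2,1],[0,0,0,-0.08,0,0.3,1],[0,0,0,0,0,0.4,1],[0,0,0,0,0,0.3,1],[0,0,0,0,0,0.2,1],[0,0,0,0,0,0.1,1],[0,0,0,0,0,0,1],[0,0,0,0,0,0,1]]]'
python3 - <<'E'
from h import *
to(.6318,.0921,.0838)
E
```

```text
t: 17.02
ee_pos: [0.6323, 0.0938, 0.0937]
tcp_rot: [[-1.0, -0.003, -0.002], [-0.003, 1.0, -0.001], [0.002, -0.001, -1.0]]
ft_force: [0.7, -1.0, -0.6]
width: 0.0526
t 17.02 pos [0.6323 0.0938 0.0937] w 0.0526 F [ 0.7 -1.  -0.6]
shift units [ 0.02 -0.06  0.33] turn units [-0.01 -0.02  0.02]
```

```bash

python3 -m handwheel '[[[0,-0.02,0.02,0.02,-0.05,0.06,1],[0,0,0,0,0,0.08,1],[0,0,0,0,0,0.08,1],[0,0,0,0,0,0.07,1],[0,0,0,0,0,0.05,1],[0,0,0,0,0,0.03,1],[0,0,0,0,0,0,1],[0,0,0,0,0,0,1]]]'
python3 - <<'E'
from h import *
to(.6318,.0921,.0838)
E
```

```text
t: 17.68
ee_pos: [0.6335, 0.0919, 0.084]
tcp_rot: [[-1.0, 0.001, 0.005], [0.001, 1.0, 0.0], [-0.005, 0.0, -1.0]]
ft_force: [-1.4, -0.1, -0.8]
width: 0.0524
t 17.68 pos [0.6335 0.0919 0.084 ] w 0.0524 F [-1.4 -0.1 -0.8]
shift units [0.06 0.01 0.  ] turn units [ 0.    0.04 -0.01]
```

```bash

python3 -m handwheel '[[[0,0.04,0,0.04,0.01,0.05,1],[0,0,0,0,0,0.05,1],[0,0,0,0,0,0.03,1],[0,0,0,0,0,0.0,1],[0,0,0,0,0,0,1],[0,0,0,0,0,0.0,1],[0,0,0,0,0,0,1],[0,0,0,0,0,0,1]]]'
python3 - <<'E'
from h import *
to(.6318,.0921,.0838)
E
```

```text
t: 18.35
ee_pos: [0.6342, 0.0921, 0.0837]
tcp_rot: [[-1.0, 0.001, 0.003], [0.001, 1.0, 0.001], [-0.003, 0.001, -1.0]]
ft_force: [0.3, -0.5, 0.8]
width: 0.0529
t 18.35 pos [0.6342 0.0921 0.0837] w 0.0529 F [ 0.3 -0.5  0.8]
shift units [ 0.08 -0.   -0.  ] turn units [ 0.01  0.03 -0.01]
```

```bash

python3 -m handwheel '[[[0,0,0,0,0,0,-0.4],[0,0,0,0,0,0,-0.6],[0,0,0,0,0,0,-1],[0,0,0,0,0,0,-1],[0,0,0,0,0,-0.2,-1],[0,0,0,0,0,-0.5,-1],[0,0,0,0,0,-0.9,-1],[0,0,0,0,0,-0.9,-1]]]'
python3 -m handwheel '[[[0,0,0,0.1,0,-0.8,-1],[0,0,0,0.2,0,-0.8,-1],[0,0,0,0.6,0,-0.3,-1],[0,0,0,0.9,0,0,-1],[0,0,0,0.9,-0.3,0,-1],[0,0,0,0.9,-0.6,0,-1],[0,0,0,0.8,-0.8,0,-1],[0,0,0,0.6,-0.9,0,-1]]]'
python3 - <<'E'
from h import *
to(.4325,-.1313,.2)
E
```

```text
t: 19.02
ee_pos: [0.6282, 0.0917, 0.1532]
tcp_rot: [[-1.0, 0.0, -0.012], [0.0, 1.0, -0.003], [0.012, -0.003, -1.0]]
ft_force: [-0.4, 0.1, -0.1]
width: 0.0855
t: 19.68
ee_pos: [0.4843, 0.0207, 0.2258]
tcp_rot: [[-1.0, -0.012, 0.015], [-0.012, 1.0, 0.006], [-0.015, 0.006, -1.0]]
ft_force: [0.6, -0.9, 0.1]
width: 0.0858
t 19.68 pos [0.4843 0.0207 0.2258] w 0.0858 F [ 0.6 -0.9  0.1]
shift units [ 1.8  -5.05  0.8 ] turn units [0.06 0.14 0.12]
```

```bash

python3 -m handwheel '[[[0.05,0.1,0.1,0.3,-0.9,0,-1],[0,0,0,0.3,-0.9,0,-1],[0,0,0,0.3,-0.8,0,-1],[0,0,0,0.3,-0.7,0,-1],[0,0,0,0.3,-0.5,0,-1],[0,0,0,0.2,-0.3,0.1,-1],[0,0,0,0,-0.1,0.2,-1],[0,0,0,0,0,0.1,-1]]]'
python3 - <<'E'
from h import *
to(.4325,-.1313,.14)
s=r.observe();im,d=optics.get_image("wrist");cv2.imwrite("pics/w4.png",im[:,:,::-1])
P=cloud("wrist",d,s);hsv=cv2.cvtColor(im,cv2.COLOR_RGB2HSV)
m=(hsv[...,0]>105)&(hsv[...,0]<125)&(hsv[...,1]>150)&(hsv[...,2]>50)&(d>0)&(np.hypot(P[...,0]-.4325,P[...,1]+.1313)<.05)
q=P[m];zt=np.percentile(q[:,2],95);t=q[abs(q[:,2]-zt)<.006];print(zt,(t.min(0)+t.max(0))/2)
im,d=optics.get_image("top");cv2.imwrite("pics/t2.png",cv2.resize(im[140:310,130:530,::-1],(800,340)))
E
```

```text
t: 20.35
ee_pos: [0.4264, -0.1171, 0.217]
tcp_rot: [[-1.0, 0.009, 0.012], [0.009, 1.0, 0.005], [-0.012, 0.005, -1.0]]
ft_force: [0.3, -0.1, 0.1]
width: 0.0855
t 20.35 pos [ 0.4264 -0.1171  0.217 ] w 0.0855 F [ 0.3 -0.1  0.1]
shift units [-0.18 -0.48  2.57] turn units [ 0.05  0.12 -0.08]
0.09251288613463511 [ 0.4317185  -0.13153749  0.09023272]
```

View pics/w4.png

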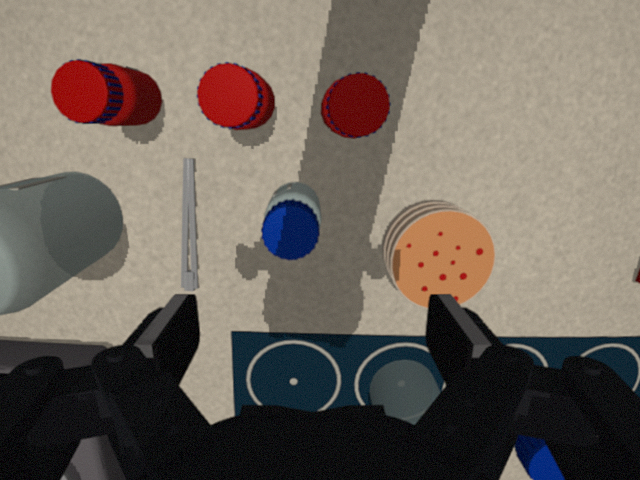

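View pics/t2.png

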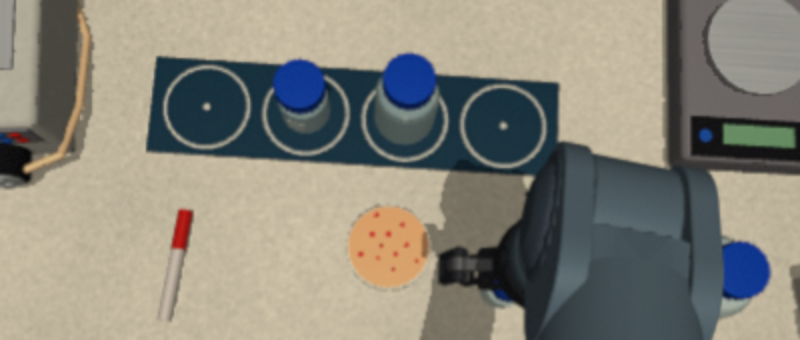

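Wrist view: 50 ml cap at (291,230), plates at (440,258), red bottles at rows 90–105, well clear. Top view: 100 ml on ring 2, 250 ml on ring 3.

```bash

python3 -m handwheel '[[[0.03,0.1,-0.08,-0.1,-0.3,0,-1],[0,0,0,-0.05,-0.1,0.2,-1],[0,0,0,0,0,0.5,-1],[0,0,0,0,0,0.6,-1],[0,0,0,0,0,0.5,-1],[0,0,0,0,0,0.3,-1],[0,0,0,0,0,0.1,-1],[0,0,0,0,0,0,-1]]]'
python3 - <<'E'
from h import *
to(.432,-.1314,.069)
E
```

```text
t: 21.12
ee_pos: [0.4371, -0.1184, 0.1462]
tcp_rot: [[-1.0, -0.019, 0.002], [-0.019, 1.0, 0.003], [-0.002, 0.002, -1.0]]
ft_force: [-0.5, -0.2, -0.4]
width: 0.0856
t 21.12 pos [ 0.4371 -0.1184  0.1462] w 0.0856 F [-0.5 -0.2 -0.4]
shift units [ 0.18 -0.44  2.57] turn units [0.02 0.02 0.18]
```

```bash

python3 -m handwheel '[[[0,0,0.12,0.12,-0.3,0,-1],[0,0,0.05,0.05,-0.12,0.2,-1],[0,0,0,0,0,0.4,-1],[0,0,0,0,0,0.4,-1],[0,0,0,0,0,0.3,-1],[0,0,0,0,0,0.1,-1],[0,0,0,0,0,0,-1],[0,0,0,0,0,0,-1]]]'
python3 - <<'E'
from h import *
to(.432,-.1314,.069)
E
```

```text
t: 21.78
ee_pos: [0.4356, -0.1346, 0.1055]
tcp_rot: [[-1.0, 0.004, 0.011], [0.004, 1.0, 0.001], [-0.011, 0.001, -1.0]]
ft_force: [0.7, 0.6, -0.1]
width: 0.0856
t 21.78 pos [ 0.4356 -0.1346  0.1055] w 0.0856 F [ 0.7  0.6 -0.1]
shift units [0.13 0.1  1.22] turn units [ 0.01  0.11 -0.04]
```

```bash

python3 -m handwheel '[[[0,0.1,-0.03,0.1,0.08,0.2,-1],[0,0,0,0,0,0.35,-1],[0,0,0,0,0,0.3,-1],[0,0,0,0,0,0.15,-1],[0,0,0,0,0,0.1,-1],[0,0,0,0,0,0,-1],[0,0,0,0,0,0,-1],[0,0,0,0,0,0,-1]]]'
python3 - <<'E'
from h import *
to(.432,-.1314,.069)
E
```

```text
t: 22.45
ee_pos: [0.4335, -0.1317, 0.0698]
tcp_rot: [[-1.0, -0.0, 0.002], [-0.0, 1.0, 0.002], [-0.002, 0.002, -1.0]]
ft_force: [-0.2, 0.2, 0.2]
width: 0.0853
t 22.45 pos [ 0.4335 -0.1317  0.0698] w 0.0853 F [-0.2  0.2  0.2]
shift units [0.05 0.01 0.03] turn units [0.01 0.02 0.  ]
```

```bash

python3 -m handwheel '[[[0,0,0,0.05,0,0.03,0],[0,0,0,0,0,0,0.2],[0,0,0,0,0,0,1],[0,0,0,0,0,0,1],[0,0,0,0,0,0,1],[0,0,0,0,0,0,1],[0,0,0,0,0,0,1],[0,0,0,0,0,0,1]]]'
python3 - <<'E'
from h import *
to(.432,-.1314,.069)
E
python3 -m handwheel '[[[0,0,0,0,0,-0.3,1],[0,0,0,0,0,-0.6,1],[0,0,0,0,0,-0.9,1],[0,0,0,0,0,-0.9,1],[0,0,0,0,0,-0.8,1],[0,0,0,0,0,-0.5,1],[0,0,0,0,0.2,-0.2,1],[0,0,0,0,0.4,0,1]]]'
python3 - <<'E'
from h import *
to(.6365,.2072,.19)
E
```

```text
t: 23.12
ee_pos: [0.4329, -0.132, 0.0701]
tcp_rot: [[-1.0, -0.0, 0.005], [-0.0, 1.0, 0.001], [-0.005, 0.001, -1.0]]
ft_force: [0.1, 0.5, -1.0]
width: 0.0385
t 23.12 pos [ 0.4329 -0.132   0.0701] w 0.0385 F [ 0.1  0.5 -1. ]
shift units [0.03 0.02 0.04] turn units [0.01 0.04 0.  ]
t: 23.78
ee_pos: [0.4293, -0.1163, 0.2034]
tcp_rot: [[-1.0, 0.007, -0.001], [0.007, 1.0, 0.0], [0.001, 0.0, -1.0]]
ft_force: [0.1, -0.0, -0.1]
width: 0.0385
t 23.78 pos [ 0.4293 -0.1163  0.2034] w 0.0385 F [ 0.1 -0.  -0.1]
shift units [-6.83 10.83  0.44] turn units [ 0.   -0.01 -0.07]
```

```bash

python3 -m handwheel '[[[0,0,-0.05,0,0.7,0,1],[0,0,0,0,0.9,0,1],[0,0,0,0,0.9,0,1],[0,0,0,0,0.9,0,1],[0,0,0,-0.1,0.9,0,1],[0,0,0,-0.3,0.9,0,1],[0,0,0,-0.5,0.9,0,1],[0,0,0,-0.7,0.9,0,1]]]'
python3 - <<'E'
from h import *
to(.6365,.2072,.19)
E
```

```text
t: 24.45
ee_pos: [0.4718, 0.0985, 0.2026]
tcp_rot: [[-1.0, 0.014, -0.006], [0.014, 1.0, -0.0], [0.006, -0.0, -1.0]]
ft_force: [0.3, -1.1, 0.2]
width: 0.0386
t 24.45 pos [0.4718 0.0985 0.2026] w 0.0386 F [ 0.3 -1.1  0.2]
shift units [-5.44  3.7   0.38] turn units [-0.   -0.06 -0.13]
```

```bash

python3 -m handwheel '[[[0,-0.05,-0.1,-0.8,0.8,0,1],[0,0,0,-0.8,0.7,0,1],[0,0,0,-0.8,0.5,0,1],[0,0,0,-0.8,0.3,0,1],[0,0,0,-0.6,0.2,0,1],[0,0,0,-0.4,0.1,0,1],[0,0,0,-0.2,0,0,1],[0,0,0,0,0,0.1,1]]]'
python3 - <<'E'
from h import *
to(.6365,.2072,.19)
E
```

```text
t: 25.12
ee_pos: [0.6044, 0.1966, 0.1927]
tcp_rot: [[-1.0, -0.016, -0.01], [-0.016, 1.0, 0.002], [0.01, 0.002, -1.0]]
ft_force: [0.2, -0.1, -0.2]
width: 0.0388
t 25.12 pos [0.6044 0.1966 0.1927] w 0.0388 F [ 0.2 -0.1 -0.2]
shift units [-1.08  0.34  0.08] turn units [ 0.02 -0.1   0.15]
```

```bash

python3 -m handwheel '[[[0,-0.1,0.12,-0.6,0.2,0,1],[0,0,0,-0.35,0.1,0,1],[0,0,0,-0.1,0.05,0.1,1],[0,0,0,0,0,0.4,1],[0,0,0,0,0,0.5,1],[0,0,0,0,0,0.4,1],[0,0,0,0,0,0.2,1],[0,0,0,0,0,0,1]]]'
python3 - <<'E'
from h import *
to(.6365,.2072,.0731)
E
```

```text
t: 25.78
ee_pos: [0.6279, 0.204, 0.1363]
tcp_rot: [[-1.0, -0.001, -0.014], [-0.001, 1.0, -0.002], [0.014, -0.002, -1.0]]
ft_force: [-1.0, 0.2, -1.7]
width: 0.0384
t 25.78 pos [0.6279 0.204  0.1363] w 0.0384 F [-1.   0.2 -1.7]
shift units [-0.32  0.11  2.1 ] turn units [-0.02 -0.13  0.01]
```

```bash

python3 -m handwheel '[[[0,-0.12,0,-0.2,0.08,0.2,1],[0,0,0,-0.08,0.03,0.3,1],[0,0,0,0,0,0.4,1],[0,0,0,0,0,0.3,1],[0,0,0,0,0,0.2,1],[0,0,0,0,0,0.1,1],[0,0,0,0,0,0,1],[0,0,0,0,0,0,1]]]'
python3 - <<'E'
from h import *
to(.6365,.2072,.0731)
E
```

```text
t: 26.45
ee_pos: [0.6361, 0.2071, 0.0858]
tcp_rot: [[-1.0, -0.001, -0.001], [-0.001, 1.0, -0.003], [0.001, -0.003, -1.0]]
ft_force: [-0.2, 0.4, -1.0]
width: 0.0388
t 26.45 pos [0.6361 0.2071 0.0858] w 0.0388 F [-0.2  0.4 -1. ]
shift units [-0.02  0.    0.42] turn units [-0.03 -0.01  0.01]
```

```bash

python3 -m handwheel '[[[-0.02,0,0,0,0,0.1,1],[0,0,0,0,0,0.1,1],[0,0,0,0.02,0,0.1,1],[0,0,0,0,0,0.07,1],[0,0,0,0,0,0.05,1],[0,0,0,0,0,0.0,1],[0,0,0,0,0,0,1],[0,0,0,0,0,0,1]]]'
python3 - <<'E'
from h import *
to(.6365,.2072,.0731)
E
```

```text
t: 27.12
ee_pos: [0.6369, 0.2074, 0.074]
tcp_rot: [[-1.0, -0.0, 0.002], [-0.0, 1.0, 0.001], [-0.002, 0.001, -1.0]]
ft_force: [-0.3, -0.1, -0.7]
width: 0.0383
t 27.12 pos [0.6369 0.2074 0.074 ] w 0.0383 F [-0.3 -0.1 -0.7]
shift units [ 0.01 -0.01  0.03] turn units [0.01 0.02 0.  ]
```

```bash

python3 -m handwheel '[[[0,0.02,0,0.01,0,0.05,1],[0,0,0,0,0,0.05,1],[0,0,0,0,0,0.03,1],[0,0,0,0,0,0.0,1],[0,0,0,0,0,0,1],[0,0,0,0,0,0,1],[0,0,0,0,0,0,1],[0,0,0,0,0,0,1]]]'
python3 - <<'E'
from h import *
to(.6365,.2072,.0731)
E
```

```text
t: 27.78
ee_pos: [0.6384, 0.2078, 0.073]
tcp_rot: [[-1.0, -0.0, 0.003], [-0.0, 1.0, 0.002], [-0.003, 0.002, -1.0]]
ft_force: [0.1, -0.1, 0.9]
width: 0.0385
t 27.78 pos [0.6384 0.2078 0.073 ] w 0.0385 F [ 0.1 -0.1  0.9]
shift units [ 0.06 -0.02 -0.  ] turn units [0.02 0.03 0.  ]
```

```bash

python3 -m handwheel '[[[0,0,0,0,0,0,0],[0,0,0,0,0,0,-0.4],[0,0,0,0,0,0,-1],[0,0,0,0,0,0,-1],[0,0,0,0,0,-0.2,-1],[0,0,0,0,0,-0.5,-1],[0,0,0,0,0,-0.9,-1],[0,0,0,0,0,-0.9,-1]]]'
python3 -m handwheel '[[[0,0,0,0.1,0,-0.9,-1],[0,0,0,0.2,0,-0.9,-1],[0,0,0,0.6,0,-0.9,-1],[0,0,0,0.9,0,-0.9,-1],[0,0,0,0.9,-0.3,-0.5,-1],[0,0,0,0.9,-0.6,0,-1],[0,0,0,0.8,-0.8,0,-1],[0,0,0,0.6,-0.9,0,-1]]]'
python3 - <<'E'
from h import *
to(.4396,-.3339,.28)
E
```

```text
t: 28.45
ee_pos: [0.6322, 0.2059, 0.1423]
tcp_rot: [[-1.0, -0.001, -0.013], [-0.001, 1.0, -0.004], [0.013, -0.004, -1.0]]
ft_force: [0.5, -0.1, 0.4]
width: 0.0854
t: 29.12
ee_pos: [0.4859, 0.1352, 0.2845]
tcp_rot: [[-1.0, -0.01, 0.01], [-0.01, 1.0, 0.008], [-0.01, 0.008, -1.0]]
ft_force: [1.0, -0.2, 0.4]
width: 0.0857
t 29.12 pos [0.4859 0.1352 0.2845] w 0.0857 F [ 1.  -0.2  0.4]
shift units [  1.7  -15.62   0.02] turn units [0.07 0.1  0.1 ]
```

```bash

python3 -m handwheel '[[[0.05,0.05,0.05,0.1,-1,0,-1],[0,0,0,0.1,-1,0,-1],[0,0,0,0.1,-1,0,-1],[0,0,0,0.1,-1,0,-1],[0,0,0,0.1,-1,0,-1],[0,0,0,0.1,-1,0,-1],[0,0,0,0.1,-1,0,-1],[0,0,0,0.1,-1,0,-1]]]'
python3 -m handwheel '[[[0,0,0,0.1,-1,0,-1],[0,0,0,0.1,-1,0,-1],[0,0,0,0.1,-1,0,-1],[0,0,0,0.1,-0.8,0,-1],[0,0,0,0.1,-0.6,0,-1],[0,0,0,0.1,-0.5,0,-1],[0,0,0,0.1,-0.3,0,-1],[0,0,0,0.1,-0.1,0,-1]]]'
python3 - <<'E'
from h import *
to(.4396,-.3339,.28)
s=r.observe();im,d=optics.get_image("wrist");cv2.imwrite("pics/w5.png",im[:,:,::-1])
P=cloud("wrist",d,s);hsv=cv2.cvtColor(im,cv2.COLOR_RGB2HSV)
m=(hsv[...,0]>105)&(hsv[...,0]<125)&(hsv[...,1]>150)&(hsv[...,2]>50)&(d>0)&(np.hypot(P[...,0]-.4396,P[...,1]+.3339)<.05)
q=P[m];zt=np.percentile(q[:,2],95);t=q[abs(q[:,2]-zt)<.006];print(zt,(t.min(0)+t.max(0))/2)
im,d=optics.get_image("top");cv2.imwrite("pics/t3.png",cv2.resize(im[140:310,130:530,::-1],(800,340)))
E
```

```text
t: 29.78
ee_pos: [0.4573, -0.1132, 0.2891]
tcp_rot: [[-1.0, -0.014, 0.014], [-0.013, 1.0, 0.011], [-0.014, 0.011, -1.0]]
ft_force: [1.3, 0.8, 0.3]
width: 0.0856
t: 30.45
ee_pos: [0.4293, -0.2904, 0.2928]
tcp_rot: [[-1.0, 0.002, 0.025], [0.002, 1.0, 0.008], [-0.025, 0.008, -1.0]]
ft_force: [0.1, -0.1, 0.1]
width: 0.0855
t 30.45 pos [ 0.4293 -0.2904  0.2928] w 0.0855 F [ 0.1 -0.1  0.1]
shift units [-0.34 -1.45  0.42] turn units [ 0.08  0.24 -0.02]
0.1824307735883698 [ 0.43876355 -0.33569714  0.18033094]
```

View pics/w5.png

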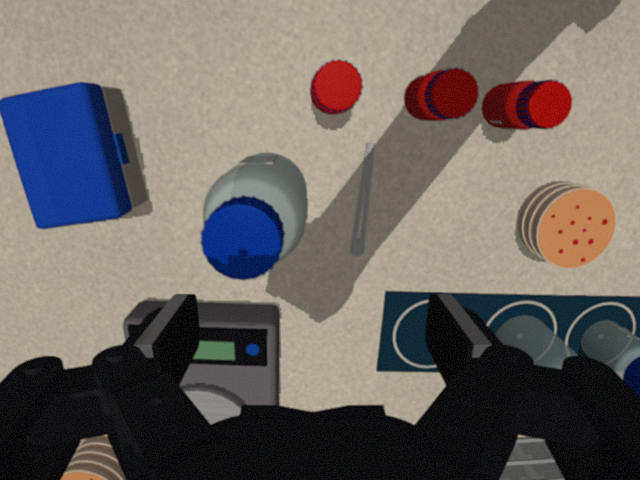

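View pics/t3.png

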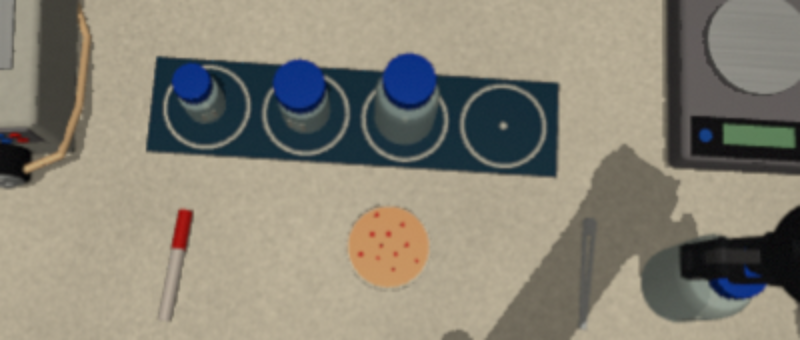

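Wrist view: 500 ml cap at (243,237); top view: 50, 100, 250 stand on rings 1–3, plates unmoved (cap-corner ~(389,247), same as before).

```bash

python3 -m handwheel '[[[0.05,0.15,0,-0.2,-0.7,0.1,-1],[0,0.05,0,-0.1,-0.5,0.2,-1],[0,0,0,-0.03,-0.2,0.3,-1],[0,0,0,0,0,0.3,-1],[0,0,0,0,0,0.2,-1],[0,0,0,0,0,0.1,-1],[0,0,0,0,0,0,-1],[0,0,0,0,0,0,-1]]]'
python3 - <<'E'
from h import *
to(.439,-.3345,.158)
E
```

```text
t: 31.22
ee_pos: [0.4425, -0.3209, 0.2527]
tcp_rot: [[-1.0, -0.012, 0.004], [-0.012, 1.0, 0.015], [-0.005, 0.014, -1.0]]
ft_force: [-0.2, 0.1, -0.3]
width: 0.0856
t 31.22 pos [ 0.4425 -0.3209  0.2527] w 0.0856 F [-0.2  0.1 -0.3]
shift units [ 0.14 -0.5   3.15] turn units [0.14 0.04 0.11]
```

```bash

python3 -m handwheel '[[[0.1,0.03,0.08,0.1,-0.35,0,-1],[0.03,0,0,0.03,-0.12,0.2,-1],[0,0,0,0,0,0.4,-1],[0,0,0,0,0,0.4,-1],[0,0,0,0,0,0.3,-1],[0,0,0,0,0,0.1,-1],[0,0,0,0,0,0,-1],[0,0,0,0,0,0,-1]]]'
python3 - <<'E'
from h import *
to(.439,-.3345,.158)
E
```

```text
t: 31.88
ee_pos: [0.4381, -0.3351, 0.2058]
tcp_rot: [[-1.0, -0.004, 0.001], [-0.004, 1.0, 0.001], [-0.001, 0.001, -1.0]]
ft_force: [-0.2, 0.5, 0.5]
width: 0.0854
t 31.88 pos [ 0.4381 -0.3351  0.2058] w 0.0854 F [-0.2  0.5  0.5]
shift units [-0.03  0.02  1.59] turn units [0.01 0.01 0.03]
```

```bash

python3 -m handwheel '[[[0,0,0.03,-0.03,0.02,0.3,-1],[0,0,0,0,0,0.4,-1],[0,0,0,0,0,0.4,-1],[0,0,0,0,0,0.25,-1],[0,0,0,0,0,0.1,-1],[0,0,0,0,0,0,-1],[0,0,0,0,0,0,-1],[0,0,0,0,0,0,-1]]]'
python3 - <<'E'
from h import *
to(.439,-.3345,.158)
E
```

```text
t: 32.55
ee_pos: [0.4394, -0.334, 0.1571]
tcp_rot: [[-1.0, -0.001, 0.0], [-0.001, 1.0, 0.001], [-0.0, 0.001, -1.0]]
ft_force: [-0.8, 0.1, 0.0]
width: 0.0854
t 32.55 pos [ 0.4394 -0.334   0.1571] w 0.0854 F [-0.8  0.1  0. ]
shift units [ 0.01 -0.02 -0.03] turn units [0.01 0.   0.01]
```

```bash

python3 -m handwheel '[[[0,0,0,0,0,0,0],[0,0,0,0,0,0,0.2],[0,0,0,0,0,0,1],[0,0,0,0,0,0,1],[0,0,0,0,0,0,1],[0,0,0,0,0,0,1],[0,0,0,0,0,0,1],[0,0,0,0,0,0,1]]]'
python3 - <<'E'
from h import *
to(.439,-.3345,.158)
E
python3 -m handwheel '[[[0,0,0,0,0,-0.3,1],[0,0,0,0,0,-0.6,1],[0,0,0,0,0,-0.8,1],[0,0,0,0,0,-0.8,1],[0,0,0,0,0,-0.6,1],[0,0,0,0,0,-0.3,1],[0,0,0,0,0,0,1],[0,0,0,0,0,0,1]]]'
python3 - <<'E'
from h import *
to(.622,-.1375,.25)
E
```

```text
t: 33.22
ee_pos: [0.4401, -0.3351, 0.1587]
tcp_rot: [[-1.0, -0.0, 0.003], [-0.0, 1.0, -0.001], [-0.003, -0.001, -1.0]]
ft_force: [0.0, -0.1, -0.8]
width: 0.0522
t 33.22 pos [ 0.4401 -0.3351  0.1587] w 0.0522 F [ 0.  -0.1 -0.8]
shift units [0.04 0.02 0.02] turn units [-0.01  0.03  0.  ]
t: 33.88
ee_pos: [0.4354, -0.3316, 0.2624]
tcp_rot: [[-1.0, 0.0, -0.008], [0.0, 1.0, 0.007], [0.008, 0.007, -1.0]]
ft_force: [-0.6, 0.4, -4.1]
width: 0.0528
t 33.88 pos [ 0.4354 -0.3316  0.2624] w 0.0528 F [-0.6  0.4 -4.1]
shift units [-6.22  6.47  0.41] turn units [ 0.06 -0.07 -0.  ]
```

```bash

python3 -m handwheel '[[[0.04,-0.04,0,-0.3,0.3,0,1],[0,0,0,-0.6,0.6,0,1],[0,0,0,-0.8,0.8,0,1],[0,0,0,-0.8,0.8,0,1],[0,0,0,-0.8,0.8,0,1],[0,0,0,-0.8,0.7,0,1],[0,0,0,-0.6,0.5,0,1],[0,0,0,-0.4,0.3,0,1]]]'
python3 - <<'E'
from h import *
to(.622,-.1375,.25)
E
```

```text
t: 34.55
ee_pos: [0.5824, -0.187, 0.2482]
tcp_rot: [[-1.0, 0.018, -0.025], [0.018, 1.0, 0.007], [0.025, 0.007, -1.0]]
ft_force: [-0.2, 0.2, -2.2]
width: 0.053
t 34.55 pos [ 0.5824 -0.187   0.2482] w 0.053 F [-0.2  0.2 -2.2]
shift units [-1.29  1.67 -0.08] turn units [ 0.07 -0.24 -0.17]
```

```bash

python3 -m handwheel '[[[0.05,-0.15,-0.1,-0.5,0.6,0,1],[0,-0.05,-0.05,-0.4,0.4,0,1],[0,0,0,-0.2,0.2,0,1],[0,0,0,-0.1,0.1,0,1],[0,0,0,0,0,0,1],[0,0,0,0,0,0,1],[0,0,0,0,0,0,1],[0,0,0,0,0,0,1]]]'
python3 - <<'E'
from h import *
to(.622,-.1375,.22)
E
```

```text
t: 35.22
ee_pos: [0.6171, -0.1468, 0.2399]
tcp_rot: [[-1.0, 0.002, -0.019], [0.002, 1.0, 0.0], [0.019, 0.0, -1.0]]
ft_force: [-0.4, -0.5, -2.5]
width: 0.0527
t 35.22 pos [ 0.6171 -0.1468  0.2399] w 0.0527 F [-0.4 -0.5 -2.5]
shift units [-0.17  0.31  0.66] turn units [ 0.   -0.18 -0.02]
```

```bash

python3 -m handwheel '[[[0,-0.15,0,-0.1,0.25,0,1],[0,-0.03,0,0,0.06,0.1,1],[0,0,0,0,0,0.3,1],[0,0,0,0,0,0.4,1],[0,0,0,0,0,0.3,1],[0,0,0,0,0,0.2,1],[0,0,0,0,0,0.1,1],[0,0,0,0,0,0,1]]]'
python3 - <<'E'
from h import *
to(.622,-.1375,.1617)
E
```

```text
t: 35.88
ee_pos: [0.6174, -0.1408, 0.1934]
tcp_rot: [[-1.0, 0.009, -0.0], [0.009, 1.0, -0.0], [0.0, -0.0, -1.0]]
ft_force: [-0.5, 1.2, -2.5]
width: 0.0526
t 35.88 pos [ 0.6174 -0.1408  0.1934] w 0.0526 F [-0.5  1.2 -2.5]
shift units [-0.15  0.11  1.06] turn units [-0.   -0.   -0.09]
```

```bash

python3 -m handwheel '[[[0,0,-0.08,-0.12,0.09,0.1,1],[0,0,0,-0.03,0.02,0.2,1],[0,0,0,0,0,0.2,1],[0,0,0,0,0,0.15,1],[0,0,0,0,0,0.05,1],[0,0,0,0,0,0,1],[0,0,0,0,0,0,1],[0,0,0,0,0,0,1]]]'
python3 - <<'E'
from h import *
to(.622,-.1375,.1617)
E
```

```text
t: 36.55
ee_pos: [0.6233, -0.1369, 0.1698]
tcp_rot: [[-1.0, -0.001, 0.0], [-0.001, 1.0, -0.001], [-0.0, -0.001, -1.0]]
ft_force: [0.9, -0.7, -2.6]
width: 0.0524
t 36.55 pos [ 0.6233 -0.1369  0.1698] w 0.0524 F [ 0.9 -0.7 -2.6]
shift units [ 0.04 -0.02  0.27] turn units [-0.01  0.    0.01]
```

```bash

python3 -m handwheel '[[[0,0,0,0.04,-0.02,0.05,1],[0,0,0,0,0,0.07,1],[0,0,0,0,0,0.07,1],[0,0,0,0,0,0.06,1],[0,0,0,0,0,0.04,1],[0,0,0,0,0,0,1],[0,0,0,0,0,0,1],[0,0,0,0,0,0,1]]]'
python3 - <<'E'
from h import *
to(.622,-.1375,.1617)
E
```

```text
t: 37.22
ee_pos: [0.6228, -0.1382, 0.1618]
tcp_rot: [[-1.0, -0.0, 0.003], [-0.0, 1.0, -0.001], [-0.003, -0.001, -1.0]]
ft_force: [0.1, 1.1, -3.4]
width: 0.053
t 37.22 pos [ 0.6228 -0.1382  0.1618] w 0.053 F [ 0.1  1.1 -3.4]
shift units [0.03 0.02 0.  ] turn units [-0.01  0.03  0.  ]
```

```bash

python3 -m handwheel '[[[0,0.03,0,0.03,0.02,0.05,1],[0,0,0,0,0,0.05,1],[0,0,0,0,0,0.04,1],[0,0,0,0,0,0.0,1],[0,0,0,0,0,0,1],[0,0,0,0,0,0,1],[0,0,0,0,0,0,1],[0,0,0,0,0,0,1]]]'
python3 - <<'E'
from h import *
to(.622,-.1375,.1617)
E
```

```text
t: 37.88
ee_pos: [0.6244, -0.1384, 0.1617]
tcp_rot: [[-1.0, 0.0, 0.006], [0.0, 1.0, -0.001], [-0.006, -0.001, -1.0]]
ft_force: [-0.3, -0.3, 0.7]
width: 0.0527
t 37.88 pos [ 0.6244 -0.1384  0.1617] w 0.0527 F [-0.3 -0.3  0.7]
shift units [ 0.08  0.03 -0.  ] turn units [-0.01  0.06 -0.  ]
```

Force +0.7 N: standing on the mat. Release, rise and back away.

```bash

python3 -m handwheel '[[[0,0,0,0,0,0,-0.4],[0,0,0,0,0,0,-0.6],[0,0,0,0,0,0,-1],[0,0,0,0,0,0,-1],[0,0,0,0,0,-0.2,-1],[0,0,0,0,0,-0.5,-1],[0,0,0,0,0,-0.9,-1],[0,0,0,0,0,-0.9,-1]]]'
python3 -m handwheel '[[[0,0,0,0.1,0,-0.9,-1],[0,0,0,0.2,0,-0.9,-1],[0,0,0,0.5,0,-0.5,-1],[0,0,0,0.8,-0.2,0,-1],[0,0,0,0.9,-0.7,0,-1],[0,0,0,0.9,-0.9,0,-1],[0,0,0,0.8,-1,0,-1],[0,0,0,0.6,-1,0,-1]]]'
python3 -m handwheel '[[[0,0,0,0,-1,0,-1],[0,0,0,0,-1,0,-1],[0,0,0,0,-1,0,-1],[0,0,0,0,-0.8,0,-1],[0,0,0,0,-0.4,0,-1],[0,0,0,0,-0.1,0,-1],[0,0,0,0,0,0,-1],[0,0,0,0,0,0,-1]]]'
python3 - <<'E'
from h import *
im,d=optics.get_image("top");cv2.imwrite("pics/t4.png",cv2.resize(im[140:310,130:530,::-1],(800,340)))
P=cloud("top",d);hsv=cv2.cvtColor(im,cv2.COLOR_RGB2HSV)
for n,(x,y),h in[("50",(.6365,.2072),.094),("100",(.6318,.0921),.108),("250",(.627,-.0225),.146),("500",(.622,-.1375),.184)]:
    m=(hsv[...,0]>105)&(hsv[...,0]<125)&(hsv[...,1]>150)&(hsv[...,2]>50)&(d>0)&(np.hypot(P[...,0]-x,P[...,1]-y)<.05)&(abs(P[...,2]-h)<.007)
    t=P[m];c=(t.min(0)+t.max(0))/2;print(n,len(t),c.round(4),"err mm",((c[:2]-[x,y])*1e3).round(1))
print(P[263,324])
im,d=optics.get_image("scene");cv2.imwrite("pics/s4.png",im[:,:,::-1])
E
```

```text
t: 38.55
ee_pos: [0.6196, -0.1368, 0.2314]
tcp_rot: [[-1.0, -0.0, -0.008], [-0.0, 1.0, -0.001], [0.008, -0.001, -1.0]]
ft_force: [0.2, -0.4, 0.8]
width: 0.0855
t: 39.22
ee_pos: [0.4841, -0.2453, 0.3161]
tcp_rot: [[-1.0, -0.022, 0.017], [-0.022, 1.0, 0.001], [-0.017, 0.0, -1.0]]
ft_force: [0.5, -0.3, 0.4]
width: 0.0853
t: 39.88
ee_pos: [0.4756, -0.3909, 0.3221]
tcp_rot: [[-1.0, -0.004, 0.024], [-0.004, 1.0, -0.003], [-0.024, -0.003, -1.0]]
ft_force: [0.4, -0.9, -0.1]
width: 0.0856
50 288 [0.6373 0.2069 0.0928] err mm [ 0.8 -0.3]
100 508 [0.6327 0.0912 0.1065] err mm [ 0.9 -0.9]
250 533 [ 0.6289 -0.0233  0.1444] err mm [ 1.9 -0.8]
500 572 [ 0.6228 -0.1388  0.1824] err mm [ 0.8 -1.3]
[ 0.47208424 -0.00587153  0.0432303 ]
```

View pics/t4.png

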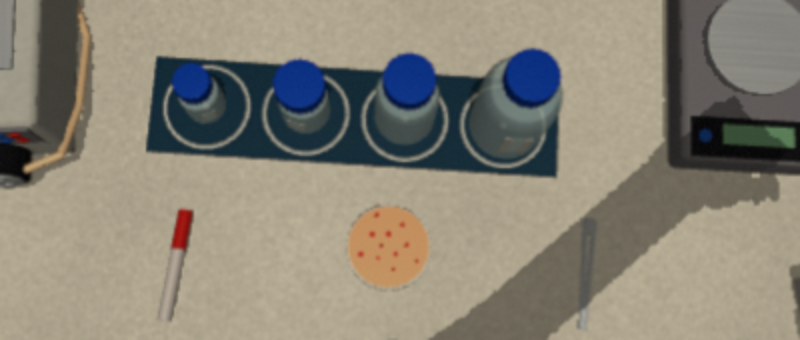

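View pics/s4.png

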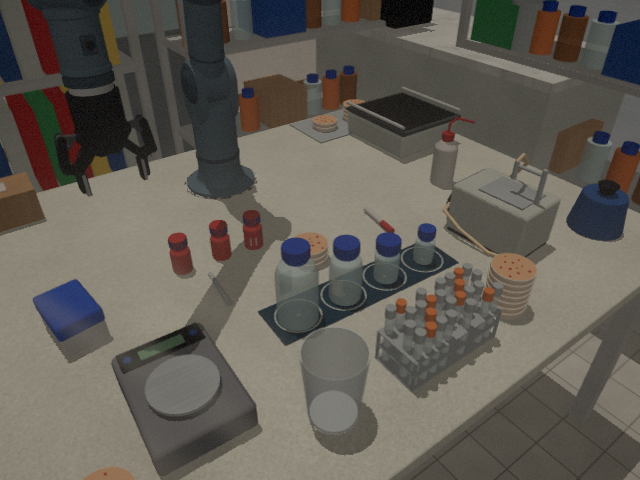

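All four stand upright on their rings, smallest nearest the dispenser, about 2 mm or less off centre. The plates have not moved and the robot touches nothing.

```bash
python3 -c "
from workcell import r
print(r.job_done())"
```

```text
the job is handed in; nothing more can be done
None
```

The four bottles are lined up on the filling mat in order of size: 50, 100, 250 and 500 ml on rings 1 to 4 from the left. The 50 ml bottle is at the dispenser end. I gripped each one by its cap and lowered it until the wrist force showed it standing on the mat, then opened the gripper and lifted away. The job was handed in at about 40 s.

My last checks, before handing in:
- **Position:** in the top camera each cap centre was about 2 mm or less from its ring centre, against a calibration good to about 2 mm. The worst was the 250 ml bottle, at about 2 mm.
- **Upright:** the cap heights match bottles standing upright on the mat, and both the top and scene views show them upright.
- **Plates and red bottles:** the pile of plates measured at the same spot as at the start, and the red bottles look untouched.
- **Robot:** the arm was well clear of everything, at 0.32 m height. The wrist force readings I saw never went above about 4 N.

No check failed or disagreed.

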